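# Fit the slicing disc on the food processor's three drive studs

## Robot

A 7-joint arm with a two-finger parallel gripper is mounted at the origin on the work surface. World frame = base frame: x ahead of the robot, y to its left, z up, the work surface at z = 0. Lengths are in m, angles in rad, forces in N, time in s.
With the tool pointing down it reaches from about 0.425 to 0.875 m from the base axis. Payload 4.7 kg.
Tool frame: the origin (TCP) lies at the very end of the fingers, on their centre line; the grasp point (between the pads) lies 19 mm behind it (grip_point_offset is the distance from the TCP to the grasp point, in m); x points along the fingers, z is the direction in which the jaws open and shut, and the axes are right-handed (so a half turn about x gives the same grasp; the last joint's range is limited). The gripper opens to 87 mm and grips with 3 to 60 N. Pads are 19 mm wide; open, the fingers measure 117 mm over their backs; the gripper's body (75 mm by 190 mm) begins 51 mm behind the grasp point.
Start: joints at [1.335, 0.321, -0.07, 1.45, 0.023, 1.371, -0.057], TCP at [0.161, -0.63, 0.223] pointing down, gripper open.
Joint ranges: [-2.86, 2.86], [-0.3, 2.09], [-1.38, 1.24], [0.06, 2.45], [-1.56, 4.7], [0.09, 2.05], [-2.69, 2.69]. Speed limits (rad/s): [2.57, 2.57, 3.14, 3.14, 3.14, 3.14, 3.14].

## Interface

Orientations are given as a rotation vector (axis times angle).
In Python, from bench import get_state, get_image, calibration, close_job, grip_point_offset gives the robot as it stands.
- The arm moves only by the tool play_rows, never from a script. Its argument "targets" is a list of rows, each an object with "claw": the closure, from 0 (fully open) to 1 (shut); "linear": the shift along the tool's x, y, z as a fraction of full scale, a list of three; "rotation": the turn, a rotation vector about the tool's x, y, z as a fraction of full scale, a list of three. In form: [{"claw": claw, "linear": [x, y, z], "rotation": [wx, wy, wz]}, ...]. A call has 1 to 10 rows; each row shifts and turns the pose as measured when the row begins, along the tool's axes as they then stand; what a row does not reach is not made up. Full scale, the value 1, is 2.5 cm for a shift and 90 degrees for a turn. A row lasts 1/12 s, in which the tool goes at most 41.7 mm and 7.16 degrees, less where a joint would pass 70% of its speed; a pose out of reach is approached as far as the arm can. A call with a number of a shift or a turn outside -1 to 1 is refused whole. A call with a gripper value outside its range is refused whole. The fingers move at their own pace and stop on an object; "newtons" is the grip in N (left out, the last holds). Time passes only in rows, so rows that do not move let the fingers close. It gives the time, the measured TCP pose, the force and the opening at its end, in the units of the state.
- get_state(): the state, without advancing time (a new reading comes with each control period).
- get_image(name): name is "scene" or "top" or "wrist"; returns the picture (480x640x3 uint8, blue, green, red); there is no depth.
- calibration(name): a dict with "fx", "fy", "cx", "cy" (pixels), "rvec" (rotation vector, rad) and "tvec" (3), from world to camera coordinates, as OpenCV has them; the wrist camera has in their place "hand_eye" (4x4, takes a point from camera to tool coordinates, whose origin is the TCP and whose axes are the tool frame's). Camera axes: x right, y down, z forward; pixel columns grow to the right and rows downward; lengths in m; the calibration is good to about 2 mm. A picture is of the moment at which its call begins: read the wrist's pose just before it. calibration takes no time and is no camera call.
- close_job(): hands the job in, once; it reports no verdict.
The state is a dict: "time": time; "joint_positions": joint angles; "qd": joint speeds; "joint_torque": joint torques, N m; "position": TCP position; "tool_rot": TCP orientation; "ft_force": force on the tool from outside, world axes, zero at the start; "torque": the same for the moment, N m; "grip_width": opening from 0.0 (shut) to 1.0 (fully open).
Only numpy, scipy, OpenCV 4.12 (cv2) and the standard library are available. Lean on these libraries where they do the work, as an engineer would, in place of code of your own. Each camera call takes 0.05 s, during which the arm holds its last target. There are 200 camera calls.

## Task

Pick up the slicing disc by its bridge handle, put its centre bore over the spigot of the food processor base and, pressing only gently, turn it until its three holes line up with the three drive studs. Slide it down fully home, flat on the drive plate, and let go of it there. Never force the disc against the studs, and leave the spatula, the dosa turner and the ramekin where they lie.

Things in the scene. Friction and masses are not known exactly. Their poses are not given: they have to be found in the camera images.
- disc: Round steel slicing disc, 116 mm across, 4 mm thick, about 0.3 kg, at first flat on the board. Origin: centre of its underside; z up out of the handle side; x along the handle. Centre bore 17 mm in diameter and three equal through holes of 11 mm, 32 mm from the axis, at +y and 120 degrees to either side of it. Any hole fits any stud.
- disc_grip (a point): Centre of the disc's black bridge handle: a straight bar 66 mm long along the disc's x, 12 mm wide (y), 16 mm tall, on the disc's axis 35 mm above its underside. Axes as the disc's. Open below, on a 6 mm leg at each end. Grasp it across its 12 mm width, from above.
- processor: White food processor base without its bowl, fixed, 200 x 210 mm, 90 mm tall, black knob in front. Origin: centre of its underside, z up. It carries the drive plate with spigot and studs. A low grey rim (176 mm across, 6 mm high) runs round the plate.
- seat (a point): Centre of the top face of the aluminium drive plate (96 mm across, 100 mm above the counter), where the centre of the disc's underside must come to rest. A steel spigot, 14 mm in diameter, 22 mm tall, tapering over its top 6 mm, rises here. Axes are the base's, not the plate's: they do not tell how the studs are turned.
- stud_tips (a point): Point on the spigot's axis, 12 mm above the drive plate, level with the tips of the three steel studs: 8 mm in diameter, 12 mm tall, tapering to 4 mm over the top 3 mm, 32 mm from the axis, 120 degrees apart. Their angle differs each time and is not measured: see it or feel for it with the disc. A disc not lined up rests on these tips. The plate does not turn by hand (holds 4 N m).
- board: Wooden chopping board, fixed, 360 (x) x 300 (y) x 25 mm thick. Origin: centre of its underside on the counter, z up.
- spatula_mid (a point): Teal silicone spatula, loose, lying on the board along its own x, 250 mm long, 12 mm high, blade 46 mm wide; point 115 mm from the handle end, half-way up. Leave alone.
- turner_mid (a point): Steel dosa turner, loose, lying flat on the board along its own x, 258 mm long, 6 mm high, blade 48 mm wide; point 120 mm from the handle end, half-way up. Leave alone.
- ramekin_mid (a point): Small white ceramic ramekin, loose, on the board, 76 mm across, 42 mm tall; point on its axis, half-way up. Leave alone.

How it is judged:
By the outcome, as a careful person would: the job done as asked, in the order asked, and still so for the second after the job is handed in, with the robot touching nothing.
It also fails if it takes over 64 s, if anything falls off the work surface, if the arm or the gripper's body presses on something with over 40 N, if the wrist force passes 120 N, or if a joint passes its speed limit or range.

## Working session

There is one attempt and no reset: what is moved stays moved. The work goes in short steps, Python scripts to look and compute and a tool call to move; the robot and the scene stay as the last step left them, time stands still between calls to the robot, and variables do not carry over. Pictures are saved under pics/ and viewed, about 8 in all and at most 12, crops included, and the job is handed in when it is done.

Besides the shell and the picture viewer there is one more tool, called after ">>>" by a JSON object that holds its "fn" and its "kwargs", one argument or row to a line. play_rows: Moves the arm, as the interface text tells. Shift numbers are shares of 2.5 cm and turn numbers shares of 90 degrees, none past 1 either way. Its arguments: {"type":"object","properties":{"targets":{"type":"array"},"newtons":{"type":"number"}},"required":["targets"]}

```bash
ls; mkdir -p pics; python3 - <<'E'
from bench import *
import cv2
s=get_state();print(s, grip_point_offset)
for n in("scene","top","wrist"):
    print(n,calibration(n)); cv2.imwrite(f"pics/{n}0.png",get_image(n))
E
```

```text
pics
{'time': 0.0, 'joint_positions': array([ 1.33511518,  0.3218219 , -0.07007012,  1.45165552,  0.02261607,
        1.37084002, -0.05690848]), 'qd': array([-0.00080464, -0.00042887, -0.00020601,  0.00103838, -0.00071018,
        0.00025095,  0.00164564]), 'joint_torque': array([ 2.26586608e-04, -4.91291535e+01, -4.03669160e-01, -3.12528241e+01,
       -6.36410387e-02,  4.36869403e-02,  1.86337852e-04]), 'position': array([ 0.1604724 , -0.62930097,  0.22147193]), 'tool_rot': array([ 1.02439222,  1.31871083, -1.02257091]), 'ft_force': array([0.13458936, 0.27026115, 0.11938532]), 'torque': array([ 0.0104068 , -0.01974258, -0.01247046]), 'grip_width': 1.00123406635222} 0.0187
scene {'fx': 479.1549106724552, 'fy': 479.1549106724552, 'cx': 322.9068697426665, 'cy': 241.3932981828087, 'rvec': array([ 1.8047631 ,  1.83137635, -0.68070073]), 'tvec': array([ 0.00815668, -0.39519151,  1.25454885])}
top {'fx': 519.8181528944499, 'fy': 519.8181528944499, 'cx': 322.835223417489, 'cy': 239.8798848480307, 'rvec': array([ 2.20146641, -2.13972536,  0.087175  ]), 'tvec': array([-0.01670107,  0.58910931,  0.87887753])}
wrist {'fx': 386.6867246137934, 'fy': 386.6867246137934, 'cx': 320.0217636811332, 'cy': 240.03127969459283, 'hand_eye': array([[-4.09576915e-04, -2.46235336e-01,  9.69209983e-01,
        -1.61480837e-01],
       [-8.04991365e-04, -9.69209669e-01, -2.46235596e-01,
         6.64843451e-02],
       [ 9.99999592e-01, -8.81058083e-04,  1.98748587e-04,
        -6.35900550e-05],
       [ 0.00000000e+00,  0.00000000e+00,  0.00000000e+00,
         1.00000000e+00]])}
```

View pics/top0.png

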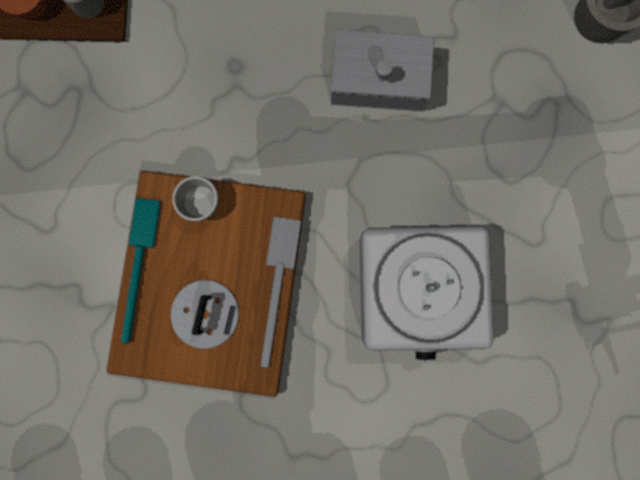

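View pics/scene0.png

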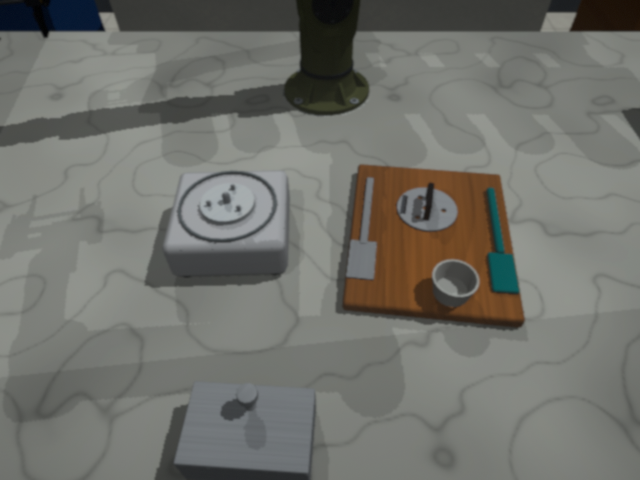

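Top shows the disc at about (205,314), with its black bar at about (202,314), and the plate at (430,287). Scene shows the disc at (427,209) and the plate at (227,203). I'll enlarge these four places in one picture.

```bash
cat > h.py <<'E'
from bench import *
import cv2, numpy as np
from scipy.spatial.transform import Rotation as R
from scipy.optimize import least_squares
def cam(n,s=None):
    c=calibration(n);K=np.array([[c['fx'],0,c['cx']],[0,c['fy'],c['cy']],[0,0,1]])
    if n!='wrist': return K,R.from_rotvec(c['rvec']).as_matrix(),np.array(c['tvec'])
    T=np.eye(4);T[:3,:3]=R.from_rotvec(s['tool_rot']).as_matrix();T[:3,3]=s['position']
    M=np.linalg.inv(T@c['hand_eye']);return K,M[:3,:3],M[:3,3]
def proj(C,P):
    p=(C[0]@(C[1]@np.atleast_2d(P).T+C[2][:,None])).T;return p[:,:2]/p[:,2:]
def onz(C,uv,z):
    o=-C[1].T@C[2];d=C[1].T@np.linalg.solve(C[0],[uv[0],uv[1],1]);return o+d*(z-o[2])/d[2]
def tri(C1,p1,C2,p2):
    P=cv2.triangulatePoints(C1[0]@np.c_[C1[1],C1[2]],C2[0]@np.c_[C2[1],C2[2]],np.float64(p1),np.float64(p2))[:,0];return P[:3]/P[3]
E
python3 - <<'E'
import sys;sys.path.insert(0,'.')
from h import *
T=cam('top');S=cam('scene')
print('disc bar',tri(T,(202,314),S,(430,201)),'seat',tri(T,(432,287),S,(226,198)))
print(onz(T,(205,314),.027),onz(S,(427,209),.029),onz(T,(430,287),.1),onz(S,(227,203),.1))
t=cv2.imread('pics/top0.png');s=cv2.imread('pics/scene0.png')
f=lambda i,u,v,w=80,h=60:cv2.resize(i[v-h//2:v+h//2,u-w//2:u+w//2],(400,300),interpolation=cv2.INTER_CUBIC)
o=np.vstack([np.hstack([f(t,205,314),f(t,430,287)]),np.hstack([f(s,427,209),f(s,227,203)])])
cv2.imwrite('pics/c1.png',o)
E
```

```text
disc bar [0.45690554 0.20204987 0.04932212] seat [ 0.51232135 -0.17150824  0.10921313]
[0.45552474 0.19916757 0.027     ] [0.45797191 0.2028728  0.029     ] [ 0.51258568 -0.17258253  0.1       ] [ 0.51569962 -0.1678928   0.1       ]
```

View pics/c1.png

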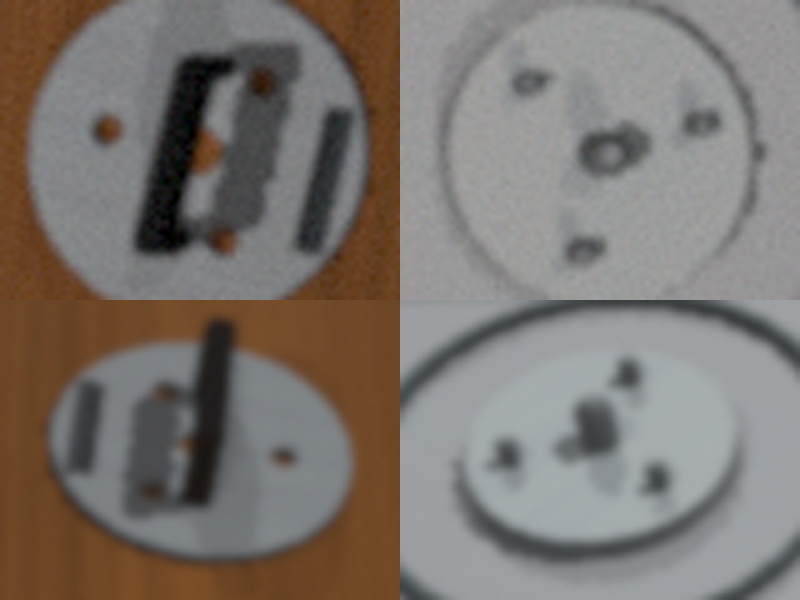

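Close up, the enlarged picture (5x, crop origins (165,284), (390,257), (387,179) and (187,173)) shows the bar, the three holes and the three studs. I'll work out the moves that bring the wrist camera over the seat and then the disc.

```bash
cat >> h.py <<'E'
def plan(target,yawdeg=0,s=None):
    """shift in tool axes (m) from now to the target world TCP, plus the tool matrix; jaw axis yaw in world"""
    s=s or get_state();M=R.from_rotvec(s['tool_rot']).as_matrix();d=M.T@(np.array(target)-s['position'])
    tilt=np.cross(M[:,0],[0,0,-1]);print('t',round(s['time'],2),'pos',s['position'].round(4),'shift/25mm in tool axes',(d/.025).round(3),'jaw yaw deg',np.degrees(np.arctan2(M[1,2],M[0,2])).round(2),'tilt fix (tool axes, /90deg)',(M.T@tilt/(np.pi/2)).round(4),'F',s['ft_force'].round(2),'T',s['torque'].round(3),'w',round(s['grip_width'],3))
    return M,d
E
python3 - <<'E'
import sys;sys.path.insert(0,'.')
from h import *
M,d=plan([.513,-.171,.25]);print(M.round(3))
T=cam('top');S=cam('scene');a=lambda o,p:(o[0]+p[0]/5-.1*4,o[1]+p[1]/5-.4)
# disc: holes on top face z=.029 in the top view
H=np.array([onz(T,a((165,284),p),.027) for p in((107,130),(262,80),(225,240))])
c=H.mean(0);v=H-c;print('disc c',c,'r',np.linalg.norm(v,axis=1),'ang',np.degrees(np.arctan2(v[:,1],v[:,0])))
for n,pt,ps in(('far',(183,57),(220,20)),('near',(157,249),(195,205))):print(n,tri(T,a((165,284),pt),S,a((387,179),ps)))
P=np.array([tri(T,a((390,257),pt),S,a((187,173),ps)) for pt,ps in(((540,78),(102,150)),((710,118),(257,178)),((592,243),(230,70)))] ) if 0 else None
for z,pts in((.112,((545,76),(713,118),(597,245))),):
    H=np.array([onz(T,a((390,257),(p[0]-400,p[1])),z) for p in pts]);c=H.mean(0);v=H-c;print('seat',c,np.linalg.norm(v,axis=1),np.degrees(np.arctan2(v[:,1],v[:,0])))
print('spigot top', tri(T,a((390,257),(237,143)),S,a((187,173),(197,105))))
E
```

```text
t 0.15 pos [ 0.1605 -0.6294  0.2217] shift/25mm in tool axes [ -1.112  18.194 -14.284] jaw yaw deg -75.69 tilt fix (tool axes, /90deg) [ 0.     -0.0009  0.0001] F [ 0.39  0.05 -0.4 ] T [-0.035 -0.006 -0.018] w 0.998
[[-0.     0.969  0.247]
 [ 0.001  0.247 -0.969]
 [-1.    -0.    -0.001]]
disc c [0.45621852 0.20058712 0.027     ] r [0.03228211 0.03224938 0.03224118] ang [  79.54725164  -40.50313613 -160.42756187]
far [0.49035072 0.1861617  0.12765571]
near [ 0.41488012  0.22452014 -0.04593219]
seat [ 0.5144864  -0.17528784  0.112     ] [0.0313799  0.03096614 0.03147671] [ 47.44741713 -71.91130636 168.41818978]
spigot top [ 0.51485745 -0.17300869  0.12278983]
```

>>> {"fn": "play_rows", "kwargs": {
  "targets": [
    {"claw": 0,"linear": [-0.3,1,-0.785],"rotation": [0,0,0]},
    {"claw": 0,"linear": [-0.3,1,-0.785],"rotation": [0,0,0]},
    {"claw": 0,"linear": [-0.3,1,-0.785],"rotation": [0,0,0]},
    {"claw": 0,"linear": [-0.2,1,-0.785],"rotation": [0,0,0]},
    {"claw": 0,"linear": [0,1,-0.785],"rotation": [0,0,0]},
    {"claw": 0,"linear": [0,1,-0.785],"rotation": [0,0,0]},
    {"claw": 0,"linear": [0,1,-0.785],"rotation": [0,0,0]},
    {"claw": 0,"linear": [0,1,-0.785],"rotation": [0,0,0]},
    {"claw": 0,"linear": [0,1,-0.785],"rotation": [0,0,0]},
    {"claw": 0,"linear": [0,1,-0.785],"rotation": [0,0,0]}
  ]
}}

```text
time: 0.98
position: [0.3538, -0.3728, 0.2447]
tool_rot: [1.037, 1.319, -1.039]
ft_force: [0.8, 0.1, 1.2]
grip_width: 0.999
```

>>> {"fn": "play_rows", "kwargs": {
  "targets": [
    {"claw": 0,"linear": [0,1,-0.78],"rotation": [0,0,0]},
    {"claw": 0,"linear": [0,1,-0.78],"rotation": [0,0,0]},
    {"claw": 0,"linear": [0,1,-0.78],"rotation": [0,0,0]},
    {"claw": 0,"linear": [0,1,-0.78],"rotation": [0,0,0]},
    {"claw": 0,"linear": [0,1,-0.78],"rotation": [0,0,0]},
    {"claw": 0,"linear": [0,1,-0.78],"rotation": [0,0,0]},
    {"claw": 0,"linear": [0,1,-0.78],"rotation": [0,0,0]},
    {"claw": 0,"linear": [0,0.8,-0.6],"rotation": [0,0,0]},
    {"claw": 0,"linear": [0,0,0],"rotation": [0,0,0]}
  ]
}}

```text
time: 1.73
position: [0.5169, -0.161, 0.2432]
tool_rot: [1.032, 1.325, -1.03]
ft_force: [0.5, 0.7, 0.5]
grip_width: 1.0
```

```bash
python3 - <<'E'
import sys;sys.path.insert(0,'.')
from h import *
import json
s=get_state();I=get_image('wrist');cv2.imwrite('pics/w1.png',I)
np.save('s1.npy',s,allow_pickle=True)
plan([.456,.2,.22],s=s);C=cam('wrist',s);p=proj(C,[.514,-.174,.1])[0];print(p)
u,v=p.astype(int);u=min(max(u,120),520);v=min(max(v,90),390);print(u,v)
cv2.imwrite('pics/w1c.png',cv2.resize(I[v-90:v+90,u-120:u+120],(800,600),interpolation=cv2.INTER_CUBIC))
E
```

```text
t 1.73 pos [ 0.5169 -0.161   0.2432] shift/25mm in tool axes [  1.054   1.096 -14.595] jaw yaw deg -76.16 tilt fix (tool axes, /90deg) [-0.     -0.0057  0.0035] F [0.5  0.65 0.47] T [-0.001 -0.013 -0.049] w 1.0
[336.3350289  233.05925681]
336 233
```

View pics/w1c.png

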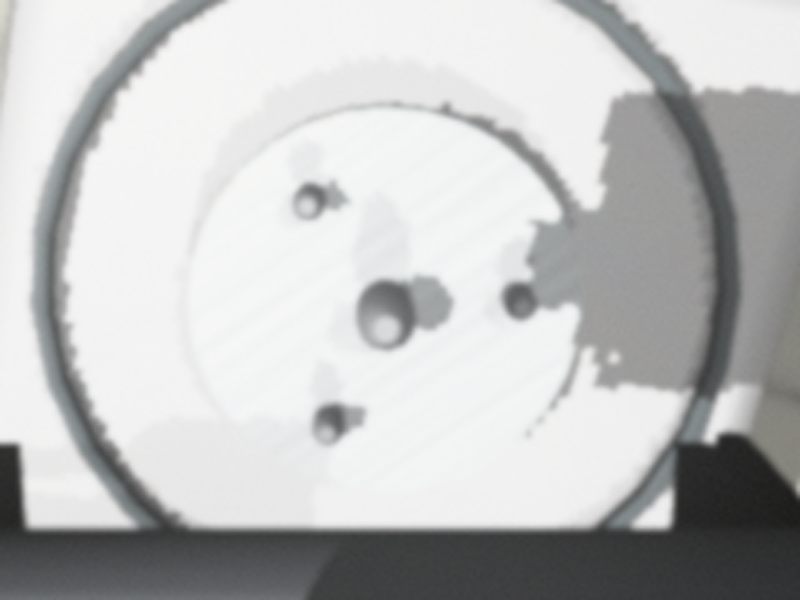

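The studs' tips are at crop pixels (304,205), (517,304) and (326,434), and the spigot's tip at (385,328). The crop is 3.33x with its origin at (216,143).

```bash
python3 - <<'E'
import sys;sys.path.insert(0,'.')
from h import *
s=np.load('s1.npy',allow_pickle=True).item();W=cam('wrist',s);T=cam('top');S=cam('scene')
a=lambda p:((p[0]+.5)*.3-.5+216,(p[1]+.5)*.3-.5+143)
pts=[a(p) for p in((304,205),(517,304),(326,434))]
f=lambda x:(proj(W,[[x[0]+.032*np.cos(x[2]+k),x[1]+.032*np.sin(x[2]+k),x[3]] for k in np.radians([0,240,120])])-pts).ravel() 
for x0 in(0,1,2):
  for sg in(1,):
    r=least_squares(lambda x:np.r_[f(x),(x[3]-.112)/.002],[.514,-.174,x0,.112],x_scale=[.01,.01,.3,.01]);print(r.x[:2],np.degrees(r.x[2])%120,r.x[3],r.cost,r.fun[:6].round(1))
for p in pts:print(onz(W,p,.112))
print('spigot tip',onz(W,a((385,328)),.122))
# spigot tip from top + wrist
print(tri(W,a((385,328)),T,(390+237/5-.4,257+143/5-.4)), tri(W,a((385,328)),S,(187+197/5-.4,173+105/5-.4)))
E
```

```text
[ 0.51205912 -0.16927862] 48.953418754780515 0.11163308805788771 0.3177031999471587 [-0.4  0.1  0.6  0.1 -0.2 -0.2]
[ 0.51205912 -0.16927862] 48.953418625490336 0.11163308805510767 0.3177031999471514 [-0.4  0.1  0.6  0.1 -0.2 -0.2]
[ 0.51205912 -0.16927862] 48.953418564459476 0.11163308801019747 0.3177031999471372 [-0.4  0.1  0.6  0.1 -0.2 -0.2]
[ 0.53326992 -0.14543738  0.112     ]
[ 0.52251993 -0.19900914  0.112     ]
[ 0.48064881 -0.1632966   0.112     ]
spigot tip [ 0.51201296 -0.16973967  0.122     ]
[ 0.51631785 -0.17153042  0.14758268] [ 0.51047653 -0.16856911  0.11766471]
```

Wrist view: seat about (0.512, -0.1695), studs at 49 deg mod 120; the top view gave 48. The views differ by up to 6 mm in position. I'll look again from the yaw the hand will have at placing (48 deg), so that hand-eye bias cancels.

>>> {"fn": "play_rows", "kwargs": {
  "targets": [
    {"claw": 0,"linear": [0,0,0],"rotation": [-0.079,-0.0057,0.0035]},
    {"claw": 0,"linear": [0,0,0],"rotation": [-0.079,0,0]},
    {"claw": 0,"linear": [0,0,0],"rotation": [-0.079,0,0]},
    {"claw": 0,"linear": [0,0,0],"rotation": [-0.079,0,0]},
    {"claw": 0,"linear": [0,0,0],"rotation": [-0.079,0,0]},
    {"claw": 0,"linear": [0,0,0],"rotation": [-0.079,0,0]},
    {"claw": 0,"linear": [0,0,0],"rotation": [-0.079,0,0]},
    {"claw": 0,"linear": [0,0,0],"rotation": [-0.079,0,0]},
    {"claw": 0,"linear": [0,0,0],"rotation": [-0.079,0,0]},
    {"claw": 0,"linear": [0,0,0],"rotation": [-0.079,0,0]}
  ]
}}

```text
time: 2.62
position: [0.5064, -0.177, 0.24]
tool_rot: [0.061, 1.581, -0.072]
ft_force: [-0.3, -0.6, -0.3]
grip_width: 1.002
```

>>> {"fn": "play_rows", "kwargs": {
  "targets": [
    {"claw": 0,"linear": [0,0,0],"rotation": [-0.079,0,0]},
    {"claw": 0,"linear": [0,0,0],"rotation": [-0.079,0,0]},
    {"claw": 0,"linear": [0,0,0],"rotation": [-0.079,0,0]},
    {"claw": 0,"linear": [0,0,0],"rotation": [-0.079,0,0]},
    {"claw": 0,"linear": [0,0,0],"rotation": [-0.079,0,0]},
    {"claw": 0,"linear": [0,0,0],"rotation": [-0.079,0,0]},
    {"claw": 0,"linear": [0,0,0],"rotation": [-0.079,0,0]},
    {"claw": 0,"linear": [0,0,0],"rotation": [-0.035,0,0]},
    {"claw": 0,"linear": [0,0,0],"rotation": [0,0,0]}
  ]
}}

```text
time: 3.37
position: [0.4959, -0.193, 0.2375]
tool_rot: [-0.667, 1.492, 0.662]
ft_force: [0.8, -0.3, 0.4]
grip_width: 1.002
```

```bash
python3 - <<'E'
import sys;sys.path.insert(0,'.')
from h import *
s=get_state();I=get_image('wrist');cv2.imwrite('pics/w2.png',I)
np.save('s2.npy',s,allow_pickle=True)
plan([.456,.2,.22],s=s);C=cam('wrist',s);p=proj(C,[.513,-.171,.11])[0];print(p)
u,v=p.astype(int);u=min(max(u,120),520);v=min(max(v,90),390);print(u,v)
cv2.imwrite('pics/w2c.png',cv2.resize(I[v-90:v+90,u-120:u+120],(800,600),interpolation=cv2.INTER_CUBIC))
E
```

```text
t 3.37 pos [ 0.4959 -0.193   0.2375] shift/25mm in tool axes [ 0.539 11.594 10.743] jaw yaw deg 48.58 tilt fix (tool axes, /90deg) [ 0.     -0.0148 -0.0048] F [ 0.75 -0.29  0.36] T [ 0.05  -0.175 -0.013] w 1.002
[360.74101374 231.25783877]
360 231
```

View pics/w2c.png

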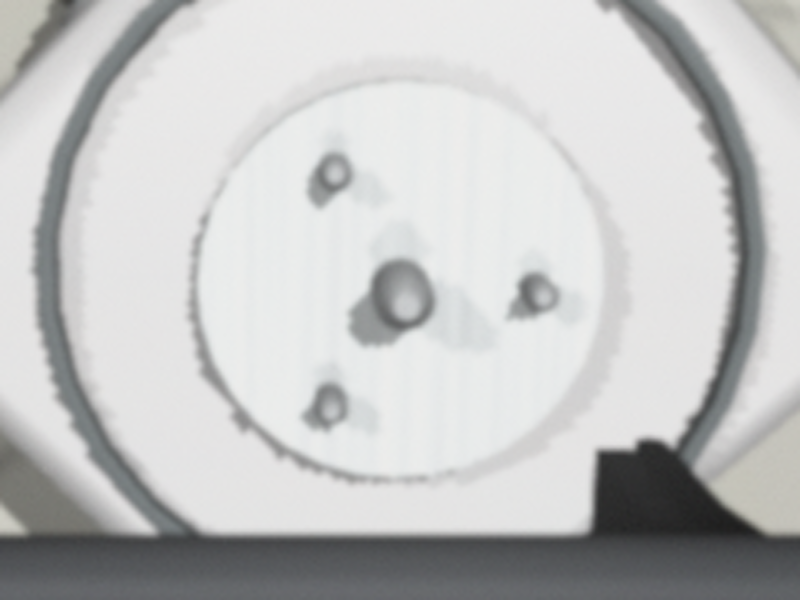

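Stud tips are now at crop (335,174), (541,293) and (331,408), and the spigot's tip at (404,302). The crop's origin is (240,141).

```bash
python3 - <<'E'
import sys;sys.path.insert(0,'.')
from h import *
Q=[]
for n,o,pp,sp in((1,(216,143),((304,205),(517,304),(326,434)),(385,328)),(2,(240,141),((335,174),(541,293),(331,408)),(404,302))):
    s=np.load(f's{n}.npy',allow_pickle=True).item();W=cam('wrist',s)
    a=lambda p:((p[0]+.5)*.3-.5+o[0],(p[1]+.5)*.3-.5+o[1])
    H=np.array([onz(W,a(p),.112) for p in pp]);c=H.mean(0);v=H-c
    print(c.round(4),np.linalg.norm(v,axis=1).round(4),(np.degrees(np.arctan2(v[:,1],v[:,0]))%120).round(1),'spigot',onz(W,a(sp),.122).round(4))
    Q.append((W,a(sp),[a(p) for p in pp]))
print('spigot tri',tri(Q[0][0],Q[0][1],Q[1][0],Q[1][1]))
A=Q[0][2];B=Q[1][2]
for i in range(3):
    for j in range(3):
        P=tri(Q[0][0],A[i],Q[1][0],B[j]);e=np.abs(proj(Q[0][0],P)-A[i]).max();
        if e<5:print(i,j,P.round(4),e.round(1))
E
```

```text
[ 0.5127 -0.1687  0.112 ] [0.0318 0.0315 0.0321] [48.4 49.2 49.3] spigot [ 0.5125 -0.1692  0.122 ]
[ 0.5108 -0.1698  0.112 ] [0.0313 0.0314 0.0316] [48.4 49.  48.5] spigot [ 0.5104 -0.1699  0.122 ]
spigot tri [ 0.51138362 -0.16992192  0.11745066]
0 1 [ 0.5329 -0.1455  0.1068] 0.8
1 2 [ 0.522  -0.2     0.1071] 0.8
2 0 [ 0.4804 -0.1632  0.1098] 0.5
```

>>> {"fn": "play_rows", "kwargs": {
  "targets": [
    {"claw": 0,"linear": [0,0.97,0.9],"rotation": [0,-0.0148,-0.0048]},
    {"claw": 0,"linear": [0,0.97,0.9],"rotation": [0,0,0]},
    {"claw": 0,"linear": [0,0.97,0.9],"rotation": [0,0,0]},
    {"claw": 0,"linear": [0,0.97,0.9],"rotation": [0,0,0]},
    {"claw": 0,"linear": [0,0.97,0.9],"rotation": [0,0,0]},
    {"claw": 0,"linear": [0,0.97,0.9],"rotation": [0,0,0]},
    {"claw": 0,"linear": [0,0.97,0.9],"rotation": [0,0,0]},
    {"claw": 0,"linear": [0,0.97,0.9],"rotation": [0,0,0]},
    {"claw": 0,"linear": [0,0.97,0.9],"rotation": [0,0,0]},
    {"claw": 0,"linear": [0,0.97,0.9],"rotation": [0,0,0]}
  ]
}}

```text
time: 4.25
position: [0.4676, 0.1305, 0.2349]
tool_rot: [-0.623, 1.484, 0.611]
ft_force: [0.3, 0.6, -0.2]
grip_width: 0.997
```

>>> {"fn": "play_rows", "kwargs": {
  "targets": [
    {"claw": 0,"linear": [0,0.97,0.9],"rotation": [0,0,0]},
    {"claw": 0,"linear": [0,0.97,0.9],"rotation": [0,0,0]},
    {"claw": 0,"linear": [0,0,0],"rotation": [-0.079,0,0]},
    {"claw": 0,"linear": [0,0,0],"rotation": [-0.079,0,0]},
    {"claw": 0,"linear": [0,0,0],"rotation": [-0.079,0,0]},
    {"claw": 0,"linear": [0,0,0],"rotation": [-0.079,0,0]},
    {"claw": 0,"linear": [0,0,0],"rotation": [-0.03,0,0]},
    {"claw": 0,"linear": [0,0,0],"rotation": [0,0,0]}
  ]
}}

```text
time: 4.92
position: [0.4618, 0.206, 0.2349]
tool_rot: [-1.041, 1.315, 1.027]
ft_force: [-1.1, -0.0, 0.5]
grip_width: 0.997
```

```bash
python3 - <<'E'
import sys;sys.path.insert(0,'.')
from h import *
plan([.4562,.2006,.2])
E
```

```text
t 4.92 pos [0.4618 0.206  0.2349] shift/25mm in tool axes [ 1.397  0.172 -0.252] jaw yaw deg 76.46 tilt fix (tool axes, /90deg) [ 0.     -0.0047  0.003 ] F [-1.11 -0.05  0.45] T [ 0.062 -0.128 -0.017] w 0.997
```

>>> {"fn": "play_rows", "kwargs": {
  "targets": [
    {"claw": 0,"linear": [0.7,0.17,-0.25],"rotation": [-0.034,-0.0047,0.003]},
    {"claw": 0,"linear": [0.7,0,0],"rotation": [0,0,0]},
    {"claw": 0,"linear": [0,0,0],"rotation": [0,0,0]}
  ]
}}

```text
time: 5.17
position: [0.4573, 0.1991, 0.1997]
tool_rot: [-1.068, 1.292, 1.065]
ft_force: [-0.5, 0.5, -1.0]
grip_width: 1.0
```

```bash
python3 - <<'E'
import sys;sys.path.insert(0,'.')
from h import *
s=get_state();I=get_image('wrist');cv2.imwrite('pics/w3.png',I)
np.save('s3.npy',s,allow_pickle=True)
plan([.4562,.2006,.06-.0187],s=s);C=cam('wrist',s);p=proj(C,[.456,.2,.04])[0];print(p)
u,v=p.astype(int);u=min(max(u,120),520);v=min(max(v,90),390);print(u,v)
cv2.imwrite('pics/w3c.png',cv2.resize(I[v-90:v+90,u-120:u+120],(800,600),interpolation=cv2.INTER_CUBIC))
E
```

```text
t 5.17 pos [0.4573 0.1991 0.1997] shift/25mm in tool axes [6.337 0.072 0.049] jaw yaw deg 79.0 tilt fix (tool axes, /90deg) [-0.     -0.      0.0016] F [-0.49  0.47 -1.05] T [ 0.074 -0.121  0.019] w 1.0
[321.08699471 221.5060489 ]
321 221
```

View pics/w3c.png

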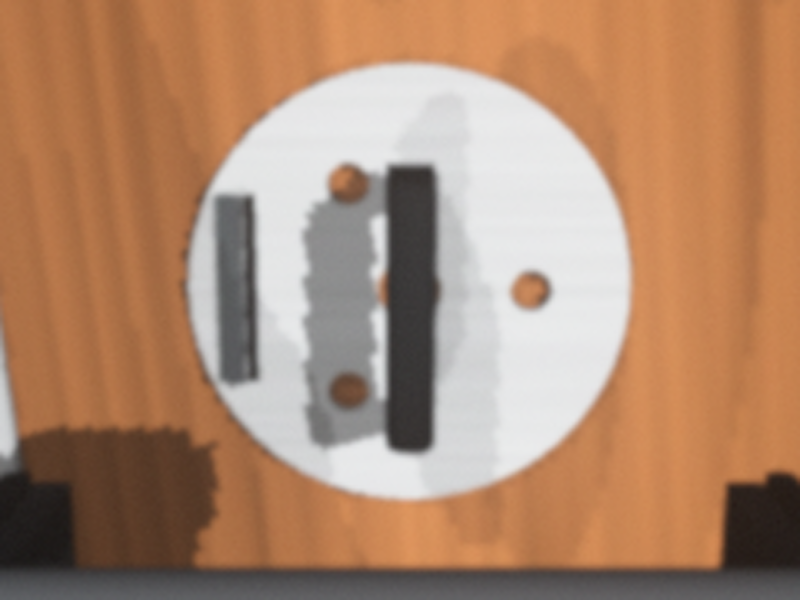

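The holes are at crop (347,183), (348,391) and (530,290), and the bar's top spans x 387–436, y 166–450. The crop's origin is (201,131). The bar stands upright in the image, as wanted.

```bash
python3 - <<'E'
import sys;sys.path.insert(0,'.')
from h import *
s=np.load('s3.npy',allow_pickle=True).item();W=cam('wrist',s);T=cam('top')
a=lambda p:((p[0]+.5)*.3-.5+201,(p[1]+.5)*.3-.5+131)
H=np.array([onz(W,a(p),.0285) for p in((347,183),(348,391),(530,290))]);c=H.mean(0);v=H-c
print(c.round(4),np.linalg.norm(v,axis=1).round(4),(np.degrees(np.arctan2(v[:,1],v[:,0]))%120).round(2))
print('bar top ends',[onz(W,a(p),.068).round(4) for p in((411.5,166),(411,450))])
M,d=plan([*c[:2],.0413],s=s)
t=lambda p:(165+p[0]/5-.4,284+p[1]/5-.4)
print('hole z',[tri(W,a(p),T,t(q)).round(4) for p,q in(((347,183),(262,80)),((348,391),(225,240)),((530,290),(107,130)))])
print('bar z',tri(W,a((411.5,308)),T,t((171,153))))
E
```

```text
[0.4552 0.202  0.0285] [0.032  0.032  0.0319] [78.58 78.76 78.68]
bar top ends [array([0.4198, 0.2093, 0.068 ]), array([0.4859, 0.1964, 0.068 ])]
t 5.17 pos [0.4573 0.1991 0.1997] shift/25mm in tool axes [6.337 0.124 0.097] jaw yaw deg 79.0 tilt fix (tool axes, /90deg) [-0.     -0.      0.0016] F [-0.49  0.47 -1.05] T [ 0.074 -0.121  0.019] w 1.0
hole z [array([ 0.463 ,  0.1975, -0.0938]), array([0.4414, 0.1762, 0.1237]), array([0.4621, 0.2333, 0.0242])]
bar z [0.45597436 0.20330566 0.05221361]
```

```bash
python3 - <<'E'
import sys;sys.path.insert(0,'.')
from h import *
ms=[np.array([.5126,-.16895]),np.array([.5106,-.16985])];A=[];B=[]
for i,m in enumerate(ms):
    M=R.from_rotvec(np.load(f's{i+1}.npy',allow_pickle=True).item()['tool_rot']).as_matrix()
    A.append(np.c_[np.eye(2),M[:2,1:]]);B.append(m)
x=np.linalg.solve(np.vstack(A),np.hstack(B));print('seat',x[:2],'bias',x[2:])
M=R.from_rotvec(np.load('s3.npy',allow_pickle=True).item()['tool_rot']).as_matrix()
c=np.array([.4552,.2020])-M[:2,1:]@x[2:];print('disc',c);plan([*c,.0413])
E
```

```text
seat [ 0.51183549 -0.16992366] bias [ 0.00097522 -0.00076252]
disc [0.45630281 0.2025624 ]
t 5.22 pos [0.4579 0.1993 0.201 ] shift/25mm in tool axes [6.389 0.11  0.113] jaw yaw deg 79.02 tilt fix (tool axes, /90deg) [-0.      0.0002  0.0023] F [ 0.02 -0.65  0.16] T [ 0.115 -0.171  0.001] w 1.002
```

>>> {"fn": "play_rows", "kwargs": {
  "targets": [
    {"claw": 0,"linear": [0.9,0.11,0.11],"rotation": [0.003,0,0.002]},
    {"claw": 0,"linear": [0.9,0,0],"rotation": [0,0,0]},
    {"claw": 0,"linear": [0.9,0,0],"rotation": [0,0,0]},
    {"claw": 0,"linear": [0.9,0,0],"rotation": [0,0,0]},
    {"claw": 0,"linear": [0.9,0,0],"rotation": [0,0,0]},
    {"claw": 0,"linear": [0.9,0,0],"rotation": [0,0,0]},
    {"claw": 0,"linear": [0,0,0],"rotation": [0,0,0]}
  ]
}}

```text
time: 5.8
position: [0.4642, 0.2022, 0.0692]
tool_rot: [-1.053, 1.293, 1.04]
ft_force: [-1.3, -1.2, -0.4]
grip_width: 0.998
```

```bash
python3 - <<'E'
import sys;sys.path.insert(0,'.')
from h import *
plan([.4563,.2025,.0413])
E
```

```text
t 5.8 pos [0.4642 0.2022 0.0692] shift/25mm in tool axes [ 1.11   0.324 -0.059] jaw yaw deg 77.62 tilt fix (tool axes, /90deg) [0.     0.0022 0.0082] F [-1.33 -1.19 -0.37] T [ 0.046 -0.016  0.022] w 0.998
```

>>> {"fn": "play_rows", "kwargs": {
  "targets": [
    {"claw": 0,"linear": [0.2,0.32,-0.06],"rotation": [-0.012,0.0022,0.0082]},
    {"claw": 0,"linear": [0.45,0,0],"rotation": [0,0,0]},
    {"claw": 0,"linear": [0.45,0,0],"rotation": [0,0,0]},
    {"claw": 0,"linear": [0,0,0],"rotation": [0,0,0]}
  ]
}}

```text
time: 6.13
position: [0.4587, 0.2032, 0.0437]
tool_rot: [-1.062, 1.294, 1.059]
ft_force: [-1.0, 0.3, 0.5]
grip_width: 0.997
```

```bash
python3 - <<'E'
import sys;sys.path.insert(0,'.')
from h import *
plan([.4563,.2025,.0413])
E
```

```text
t 6.13 pos [0.4587 0.2032 0.0437] shift/25mm in tool axes [ 0.097  0.088 -0.045] jaw yaw deg 78.55 tilt fix (tool axes, /90deg) [-0.      0.001   0.0021] F [-0.97  0.32  0.49] T [ 0.039 -0.112 -0.016] w 0.997
```

>>> {"fn": "play_rows", "kwargs": {
  "targets": [
    {"claw": 0,"linear": [0.09,0.09,-0.04],"rotation": [-0.002,0.001,0.002]},
    {"claw": 0,"linear": [0,0,0],"rotation": [0,0,0]},
    {"claw": 1,"linear": [0,0,0],"rotation": [0,0,0]},
    {"claw": 1,"linear": [0,0,0],"rotation": [0,0,0]},
    {"claw": 1,"linear": [0,0,0],"rotation": [0,0,0]},
    {"claw": 1,"linear": [0,0,0],"rotation": [0,0,0]},
    {"claw": 1,"linear": [0,0,0],"rotation": [0,0,0]},
    {"claw": 1,"linear": [0,0,0],"rotation": [0,0,0]},
    {"claw": 1,"linear": [0,0,0],"rotation": [0,0,0]},
    {"claw": 1,"linear": [0,0,0],"rotation": [0,0,0]}
  ],
  "newtons": 40
}}

```text
time: 6.97
position: [0.4585, 0.2033, 0.0441]
tool_rot: [-1.064, 1.292, 1.06]
ft_force: [0.3, 0.5, 0.0]
grip_width: 0.478
```

```bash
python3 - <<'E'
import sys;sys.path.insert(0,'.')
from h import *
plan([.4563,.2025,.0413])
E
```

```text
t 6.97 pos [0.4585 0.2033 0.0441] shift/25mm in tool axes [ 0.111  0.079 -0.05 ] jaw yaw deg 78.7 tilt fix (tool axes, /90deg) [0.     0.0009 0.0032] F [0.29 0.54 0.01] T [ 0.029 -0.107 -0.028] w 0.478
```

>>> {"fn": "play_rows", "kwargs": {
  "targets": [
    {"claw": 1,"linear": [0.11,0.08,-0.05],"rotation": [0,0,0]},
    {"claw": 1,"linear": [0.08,0.08,-0.03],"rotation": [0,0,0.003]},
    {"claw": 1,"linear": [0,0,0],"rotation": [0,0,0]},
    {"claw": 1,"linear": [0,0,0],"rotation": [0,0,0]},
    {"claw": 1,"linear": [0,0,0],"rotation": [0,0,0]},
    {"claw": 1,"linear": [0,0,0],"rotation": [0,0,0]},
    {"claw": 1,"linear": [0,0,0],"rotation": [0,0,0]},
    {"claw": 1,"linear": [0,0,0],"rotation": [0,0,0]},
    {"claw": 1,"linear": [0,0,0],"rotation": [0,0,0]},
    {"claw": 1,"linear": [0,0,0],"rotation": [0,0,0]}
  ]
}}

```text
time: 7.8
position: [0.4534, 0.2021, 0.0386]
tool_rot: [-1.061, 1.295, 1.064]
ft_force: [-0.7, 0.0, 0.3]
grip_width: 0.131
```

```bash
python3 - <<'E'
import sys;sys.path.insert(0,'.')
from h import *
plan([.4563,.2025,.0413])
E
```

```text
t 7.8 pos [0.4534 0.2021 0.0386] shift/25mm in tool axes [-0.109 -0.109  0.038] jaw yaw deg 78.71 tilt fix (tool axes, /90deg) [ 0.      0.001  -0.0005] F [-0.67  0.01  0.3 ] T [ 0.094 -0.16  -0.048] w 0.131
```

>>> {"fn": "play_rows", "kwargs": {
  "targets": [
    {"claw": 1,"linear": [-0.3,0,0],"rotation": [0,0,0]},
    {"claw": 1,"linear": [-0.6,0,0],"rotation": [0,0,0]},
    {"claw": 1,"linear": [-0.8,0,0],"rotation": [0,0,0]},
    {"claw": 1,"linear": [-0.9,0,0],"rotation": [0,0,0]},
    {"claw": 1,"linear": [-0.9,0,0],"rotation": [0,0,0]},
    {"claw": 1,"linear": [-0.9,0,0],"rotation": [0,0,0]},
    {"claw": 1,"linear": [-0.9,0,0],"rotation": [0,0,0]},
    {"claw": 1,"linear": [-0.5,0,0],"rotation": [0,0,0]},
    {"claw": 1,"linear": [0,0,0],"rotation": [0,0,0]}
  ]
}}

```text
time: 8.55
position: [0.4485, 0.201, 0.1887]
tool_rot: [-1.062, 1.304, 1.072]
ft_force: [0.6, 0.1, -3.0]
grip_width: 0.13
```

```bash
python3 - <<'E'
import sys;sys.path.insert(0,'.')
from h import *
M,d=plan([.5118,-.1699,.2])
s=get_state()
I=get_image('wrist');cv2.imwrite('pics/w4.png',I[100:480,100:540])
np.save('s4.npy',s,allow_pickle=True)
E
```

```text
t 8.55 pos [0.4485 0.201  0.1887] shift/25mm in tool axes [ -0.455  -5.327 -14.075] jaw yaw deg 78.93 tilt fix (tool axes, /90deg) [ 0.     -0.0024 -0.0068] F [ 0.61  0.06 -2.95] T [ 0.109 -0.183 -0.031] w 0.13
```

View pics/w4.png

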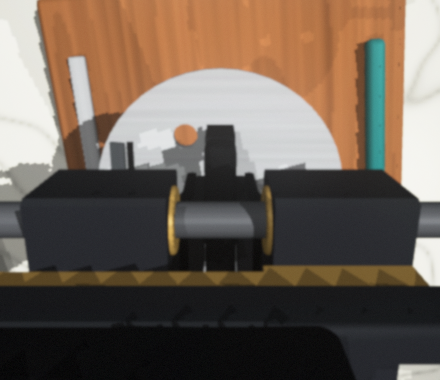

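The disc is held (Fz = -3 N, its weight). Its rim tops out at full-image pixel (320,169), and one hole is at (285,234). From those I'll work out where the disc's centre sits in the tool frame.

```bash
python3 - <<'E'
import sys;sys.path.insert(0,'.')
from h import *
c=calibration('wrist');H=c['hand_eye'];K=cam('top')[0];K=np.array([[c['fx'],0,c['cx']],[0,c['fy'],c['cy']],[0,0,1]])
def onx(uv,x):
    o=H[:3,3];d=H[:3,:3]@np.linalg.solve(K,[*uv,1]);return o+d*(x-o[0])/d[0]
I=cv2.imread('pics/w3.png')
for x in(.0076,.0096,.0116):
    a=onx((320,169),x);h=onx((285,234),x);print(x,'rim y0',a[1]-.058,a[2],'hole',h[1:], 'y0 from hole',h[1]-.032*np.sin(np.radians(30)),'hole z should be +-27.7')
E
```

```text
0.0076 rim y0 -0.001996931556983203 -0.0002211412970272073 hole [ 0.02721835 -0.01597442] y0 from hole 0.011218348967517982 hole z should be +-27.7
0.0096 rim y0 -0.002132406149194528 -0.00022193349707899467 hole [ 0.02674238 -0.01616156] y0 from hole 0.010742377877909489 hole z should be +-27.7
0.0116 rim y0 -0.0022678807414058463 -0.00022272569713078206 hole [ 0.02626641 -0.0163487 ] y0 from hole 0.010266406788300996 hole z should be +-27.7
```

Estimates of the disc centre in tool y are -2.0, -3.1 and -2.7 mm. I take -2.6 mm, so the TCP goal over the seat is (0.5098, -0.1682), jaw yaw 48.7.

>>> {"fn": "play_rows", "kwargs": {
  "targets": [
    {"claw": 1,"linear": [-0.05,-0.2,-0.5],"rotation": [0,-0.0024,-0.0068]},
    {"claw": 1,"linear": [-0.05,-0.355,-0.94],"rotation": [0,0,0]},
    {"claw": 1,"linear": [0,-0.355,-0.94],"rotation": [0,0,0]},
    {"claw": 1,"linear": [0,-0.355,-0.94],"rotation": [0,0,0]},
    {"claw": 1,"linear": [0,-0.355,-0.94],"rotation": [0,0,0]},
    {"claw": 1,"linear": [0,-0.355,-0.94],"rotation": [0,0,0]},
    {"claw": 1,"linear": [0,-0.355,-0.94],"rotation": [0,0,0]},
    {"claw": 1,"linear": [0,-0.355,-0.94],"rotation": [0,0,0]},
    {"claw": 1,"linear": [0,-0.355,-0.94],"rotation": [0,0,0]},
    {"claw": 1,"linear": [0,-0.355,-0.94],"rotation": [0,0,0]}
  ]
}}

```text
time: 9.43
position: [0.4803, -0.0375, 0.1769]
tool_rot: [-1.069, 1.301, 1.093]
ft_force: [0.5, -0.1, -1.8]
grip_width: 0.136
```

>>> {"fn": "play_rows", "kwargs": {
  "targets": [
    {"claw": 1,"linear": [0,-0.355,-0.94],"rotation": [0,0,0]},
    {"claw": 1,"linear": [0,-0.355,-0.94],"rotation": [0,0,0]},
    {"claw": 1,"linear": [0,-0.355,-0.94],"rotation": [0,0,0]},
    {"claw": 1,"linear": [0,-0.3,-0.8],"rotation": [0,0,0]},
    {"claw": 1,"linear": [0,0,0],"rotation": [0.079,0,0]},
    {"claw": 1,"linear": [0,0,0],"rotation": [0.079,0,0]},
    {"claw": 1,"linear": [0,0,0],"rotation": [0.079,0,0]},
    {"claw": 1,"linear": [0,0,0],"rotation": [0.079,0,0]},
    {"claw": 1,"linear": [0,0,0],"rotation": [0,0,0]}
  ]
}}

```text
time: 10.18
position: [0.4879, -0.1445, 0.1588]
tool_rot: [-0.671, 1.494, 0.719]
ft_force: [-1.1, -0.2, -2.8]
grip_width: 0.135
```

```bash
python3 - <<'E'
import sys;sys.path.insert(0,'.')
from h import *
plan([.5098,-.1682,.16])
E
```

```text
t 10.18 pos [ 0.4879 -0.1445  0.1588] shift/25mm in tool axes [-0.097 -1.275 -0.181] jaw yaw deg 50.78 tilt fix (tool axes, /90deg) [-0.     -0.0123 -0.0269] F [-1.09 -0.24 -2.8 ] T [ 0.035 -0.21   0.013] w 0.135
```

>>> {"fn": "play_rows", "kwargs": {
  "targets": [
    {"claw": 1,"linear": [-0.3,-0.6,-0.1],"rotation": [0.02,-0.0123,-0.0269]},
    {"claw": 1,"linear": [-0.1,-0.6,-0.1],"rotation": [0,0,0]},
    {"claw": 1,"linear": [0,0,0],"rotation": [0,0,0]}
  ]
}}

```text
time: 10.43
position: [0.5056, -0.1666, 0.1637]
tool_rot: [-0.673, 1.468, 0.68]
ft_force: [-0.1, -0.8, -2.9]
grip_width: 0.132
```

```bash
python3 - <<'E'
import sys;sys.path.insert(0,'.')
from h import *
plan([.5098,-.1682,.16])
E
```

```text
t 10.43 pos [ 0.5056 -0.1666  0.1637] shift/25mm in tool axes [ 0.147 -0.17   0.058] jaw yaw deg 49.58 tilt fix (tool axes, /90deg) [ 0.     -0.0015 -0.0038] F [-0.06 -0.81 -2.86] T [-0.053 -0.165  0.048] w 0.132
```

>>> {"fn": "play_rows", "kwargs": {
  "targets": [
    {"claw": 1,"linear": [0.15,-0.17,0.06],"rotation": [0.01,-0.0015,-0.004]},
    {"claw": 1,"linear": [0,0,0],"rotation": [0,0,0]},
    {"claw": 1,"linear": [0,0,0],"rotation": [0,0,0]}
  ]
}}

```text
time: 10.68
position: [0.5083, -0.1663, 0.1569]
tool_rot: [-0.664, 1.468, 0.671]
ft_force: [1.0, -0.6, -2.7]
grip_width: 0.127
```

```bash
python3 - <<'E'
import sys;sys.path.insert(0,'.')
from h import *
plan([.5098,-.1682,.16])
for n in('top','scene'):cv2.imwrite(f'pics/{n}2.png',get_image(n))
t=cv2.imread('pics/top2.png');s=cv2.imread('pics/scene2.png')
f=lambda i,u,v,w=120,h=90:cv2.resize(i[v-h//2:v+h//2,u-w//2:u+w//2],(400,300),interpolation=cv2.INTER_CUBIC)
cv2.imwrite('pics/c2.png',np.hstack([f(t,430,287),f(s,227,203)]))
plan([.5098,-.1682,.16])
E
```

```text
t 10.68 pos [ 0.5083 -0.1663  0.1569] shift/25mm in tool axes [-0.126 -0.095 -0.016] jaw yaw deg 48.97 tilt fix (tool axes, /90deg) [-0.     -0.0004 -0.0031] F [ 1.   -0.61 -2.75] T [ 0.099 -0.147 -0.018] w 0.127
t 10.78 pos [ 0.5082 -0.1664  0.157 ] shift/25mm in tool axes [-0.119 -0.093 -0.013] jaw yaw deg 48.94 tilt fix (tool axes, /90deg) [-0.     -0.0004 -0.0029] F [ 0.32 -0.2  -2.46] T [ 0.018 -0.127 -0.051] w 0.131
```

View pics/c2.png

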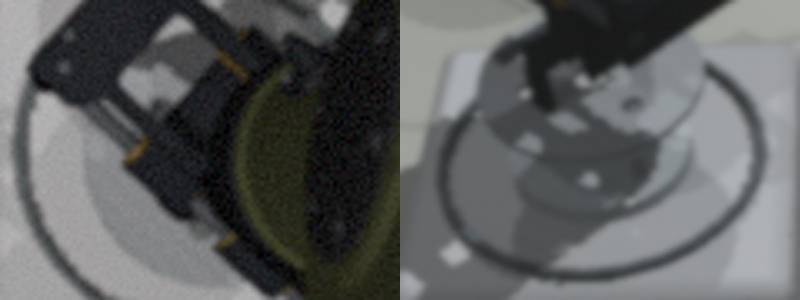

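The scene crop shows the disc above the plate: disc x 478–705, plate x 515–692. I'll check these extents against the projected model.

```bash
python3 - <<'E'
import sys;sys.path.insert(0,'.')
from h import *
S=cam('scene');a=np.linspace(0,2*np.pi,721)
def ext(c,r,z):
    p=proj(S,np.c_[c[0]+r*np.cos(a),c[1]+r*np.sin(a),np.full(721,z)]);p=(p-[167,158])*3.333+[400,0];return p.min(0).round(1),p.max(0).round(1)
c=(.5118,-.1699)
print('plate',ext(c,.048,.1),'rim',ext(c,.088,.096));s=get_state();M=R.from_rotvec(s['tool_rot']).as_matrix()
dc=s['position']+M@[.0116,-.0026,0];print(dc,'disc',ext(dc,.058,dc[2]))
E
```

```text
plate (array([506.1,  83.1]), array([687.8, 211.1])) rim (array([431. ,  40.3]), array([763.4, 275.5]))
[ 0.51015695 -0.16809232  0.14541788] disc (array([471.8,   5.4]), array([700.6, 160.5]))
```

The predictions agree with the picture to about 1 crop pixel (0.7 mm). I'll correct the remaining offset and go down to just above the spigot.

>>> {"fn": "play_rows", "kwargs": {
  "targets": [
    {"claw": 1,"linear": [0.2,-0.09,-0.015],"rotation": [0.003,0,-0.003]},
    {"claw": 1,"linear": [0.25,0,0],"rotation": [0,0,0]},
    {"claw": 1,"linear": [0.1,0,0],"rotation": [0,0,0]},
    {"claw": 1,"linear": [0,0,0],"rotation": [0,0,0]}
  ]
}}

```text
time: 11.12
position: [0.5094, -0.1674, 0.1418]
tool_rot: [-0.666, 1.467, 0.664]
ft_force: [0.1, -0.1, -2.3]
grip_width: 0.129
```

```bash
python3 - <<'E'
import sys;sys.path.insert(0,'.')
from h import *
plan([.5098,-.1682,.1356])
E
```

```text
t 11.12 pos [ 0.5094 -0.1674  0.1418] shift/25mm in tool axes [ 0.249 -0.031 -0.013] jaw yaw deg 48.77 tilt fix (tool axes, /90deg) [ 0.     -0.0007  0.0004] F [ 0.09 -0.08 -2.35] T [ 0.02  -0.131 -0.033] w 0.129
```

>>> {"fn": "play_rows", "kwargs": {
  "targets": [
    {"claw": 1,"linear": [0.1,-0.02,-0.01],"rotation": [0,0,0]},
    {"claw": 1,"linear": [0.1,0,0],"rotation": [0,0,0]},
    {"claw": 1,"linear": [0.1,0,0],"rotation": [0,0,0]}
  ]
}}

```text
time: 11.37
position: [0.5098, -0.1679, 0.1339]
tool_rot: [-0.666, 1.467, 0.664]
ft_force: [0.5, -0.5, -2.5]
grip_width: 0.135
```

>>> {"fn": "play_rows", "kwargs": {
  "targets": [
    {"claw": 1,"linear": [0.06,0,0],"rotation": [0,0,0]},
    {"claw": 1,"linear": [0.06,0,0],"rotation": [0,0,0]}
  ]
}}

```text
time: 11.53
position: [0.5097, -0.1679, 0.1303]
tool_rot: [-0.666, 1.467, 0.664]
ft_force: [0.7, 0.3, -2.0]
grip_width: 0.128
```

```bash
python3 - <<'E'
import sys;sys.path.insert(0,'.')
from h import *
plan([.5098,-.1682,.1256])
E
```

```text
t 11.53 pos [ 0.5097 -0.1679  0.1303] shift/25mm in tool axes [ 0.188 -0.012 -0.005] jaw yaw deg 48.79 tilt fix (tool axes, /90deg) [ 0.     -0.0007  0.0003] F [ 0.69  0.27 -1.97] T [ 0.109 -0.2   -0.014] w 0.128
```

Underside is about 5 mm below the spigot's top, without contact, so the bore is over the spigot. Continuing gently.

>>> {"fn": "play_rows", "kwargs": {
  "targets": [
    {"claw": 1,"linear": [0.06,0,0],"rotation": [0,0,0]},
    {"claw": 1,"linear": [0.06,0,0],"rotation": [0,0,0]}
  ]
}}

```text
time: 11.7
position: [0.5098, -0.168, 0.1271]
tool_rot: [-0.666, 1.467, 0.664]
ft_force: [0.5, 0.6, -3.3]
grip_width: 0.13
```

>>> {"fn": "play_rows", "kwargs": {
  "targets": [
    {"claw": 1,"linear": [0.05,0,0],"rotation": [0,0,0]},
    {"claw": 1,"linear": [0.05,0,0],"rotation": [0,0,0]}
  ]
}}

```text
time: 11.87
position: [0.5098, -0.168, 0.1243]
tool_rot: [-0.666, 1.467, 0.664]
ft_force: [0.7, 0.2, -2.4]
grip_width: 0.131
```

```bash
python3 - <<'E'
import sys;sys.path.insert(0,'.')
from h import *
plan([.5098,-.1682,.1256])
E
```

```text
t 11.87 pos [ 0.5098 -0.168   0.1243] shift/25mm in tool axes [-0.051 -0.005 -0.005] jaw yaw deg 48.78 tilt fix (tool axes, /90deg) [-0.     -0.0007  0.0005] F [ 0.7   0.18 -2.44] T [ 0.033 -0.16   0.017] w 0.131
```

>>> {"fn": "play_rows", "kwargs": {
  "targets": [
    {"claw": 1,"linear": [0.05,0,0],"rotation": [0,0,0]},
    {"claw": 1,"linear": [0.05,0,0],"rotation": [0,0,0]}
  ]
}}

```text
time: 12.03
position: [0.5099, -0.1681, 0.1216]
tool_rot: [-0.666, 1.467, 0.664]
ft_force: [-0.2, 0.9, -2.9]
grip_width: 0.133
```

>>> {"fn": "play_rows", "kwargs": {
  "targets": [
    {"claw": 1,"linear": [0.05,0,0],"rotation": [0,0,0]},
    {"claw": 1,"linear": [0.05,0,0],"rotation": [0,0,0]}
  ]
}}

```text
time: 12.2
position: [0.5099, -0.1681, 0.1189]
tool_rot: [-0.666, 1.467, 0.664]
ft_force: [-0.0, 0.1, -3.0]
grip_width: 0.132
```

The disc is past the stud tips with no force. Onward to the plate.

>>> {"fn": "play_rows", "kwargs": {
  "targets": [
    {"claw": 1,"linear": [0.05,0,0],"rotation": [0,0,0]},
    {"claw": 1,"linear": [0.05,0,0],"rotation": [0,0,0]}
  ]
}}

```text
time: 12.37
position: [0.5102, -0.1681, 0.1167]
tool_rot: [-0.666, 1.467, 0.664]
ft_force: [-2.1, 0.5, 5.3]
grip_width: 0.133
```

>>> {"fn": "play_rows", "kwargs": {
  "targets": [
    {"claw": 1,"linear": [0.04,0,0],"rotation": [0,0,0]},
    {"claw": 1,"linear": [0.04,0,0],"rotation": [0,0,0]}
  ]
}}

```text
time: 12.53
position: [0.5104, -0.1681, 0.1166]
tool_rot: [-0.667, 1.467, 0.663]
ft_force: [-2.9, 1.0, 6.5]
grip_width: 0.133
```

>>> {"fn": "play_rows", "kwargs": {
  "targets": [
    {"claw": 1,"linear": [0.04,0,0],"rotation": [0,0,0]}
  ]
}}

```text
time: 12.62
position: [0.5104, -0.1681, 0.1166]
tool_rot: [-0.667, 1.468, 0.663]
ft_force: [-3.5, 1.8, 5.1]
grip_width: 0.132
```

Contact at TCP z 0.1166, about 3 mm above the expected home height, with a sideways force. I'll check the moments and the picture before going on.

```bash
python3 - <<'E'
import sys;sys.path.insert(0,'.')
from h import *
plan([.5098,-.1682,.1136])
s=cv2.resize(get_image('scene')[163:238,177:277],(800,600),interpolation=cv2.INTER_CUBIC);cv2.imwrite('pics/c3.png',s)
S=cam('scene');a=np.linspace(0,2*np.pi,721)
for z in(.1,.103):
  p=(proj(S,np.c_[.5118+.058*np.cos(a),-.1699+.058*np.sin(a),np.full(721,z)])-[177,163])*8;print(z,p.min(0).round(),p.max(0).round())
p=(proj(S,np.c_[.5118+.088*np.cos(a),-.1699+.088*np.sin(a),np.full(721,.096)])-[177,163])*8;print('rim',p.min(0).round(),p.max(0).round())
E
```

```text
t 12.62 pos [ 0.5104 -0.1681  0.1166] shift/25mm in tool axes [ 0.121  0.015 -0.018] jaw yaw deg 48.77 tilt fix (tool axes, /90deg) [-0.     -0.0016  0.0013] F [-3.53  1.8   5.14] T [0.183 0.619 0.01 ] w 0.132
0.1 [129. 130.] [656. 501.]
0.103 [126. 120.] [654. 492.]
rim [-6. 57.] [792. 621.]
```

View pics/c3.png

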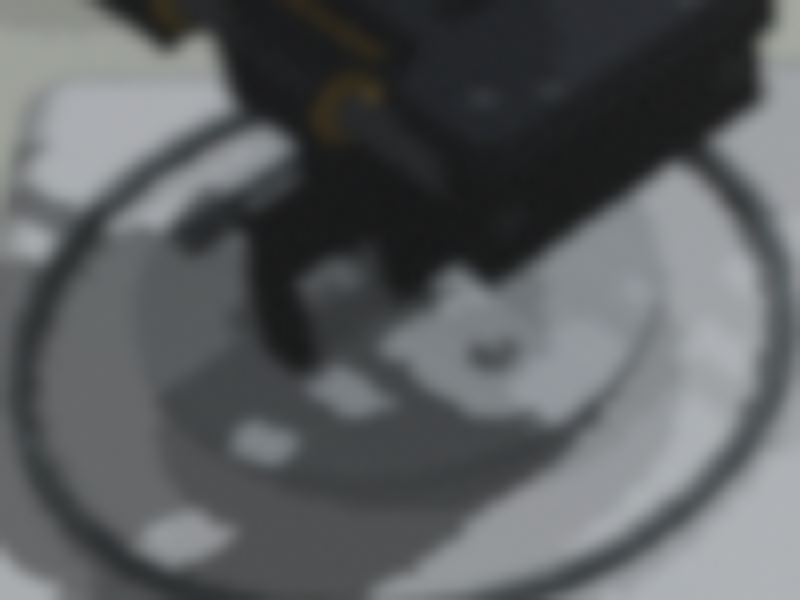

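The picture shows the disc low inside the rim, centred and looking flat. The sideways push should be eased and a gentle press repeated to tell "home" from a jam.

>>> {"fn": "play_rows", "kwargs": {
  "targets": [
    {"claw": 1,"linear": [-0.02,0.05,-0.04],"rotation": [0,0,0]}
  ]
}}

```text
time: 12.75
position: [0.5095, -0.168, 0.1176]
tool_rot: [-0.668, 1.467, 0.662]
ft_force: [1.5, -0.0, -2.1]
grip_width: 0.133
```

>>> {"fn": "play_rows", "kwargs": {
  "targets": [
    {"claw": 1,"linear": [0.04,0,0],"rotation": [0,0,0]},
    {"claw": 1,"linear": [0.04,0,0],"rotation": [0,0,0]}
  ]
}}

```text
time: 12.92
position: [0.51, -0.1679, 0.1166]
tool_rot: [-0.669, 1.466, 0.661]
ft_force: [-2.3, 1.2, 5.7]
grip_width: 0.135
```

```bash
python3 - <<'E'
import sys;sys.path.insert(0,'.')
from h import *
plan([.5098,-.1682,.1136])
E
```

```text
t 12.92 pos [ 0.51   -0.1679  0.1166] shift/25mm in tool axes [ 0.121 -0.    -0.014] jaw yaw deg 48.8 tilt fix (tool axes, /90deg) [ 0.     -0.0009  0.0031] F [-2.28  1.19  5.72] T [0.242 0.439 0.009] w 0.135
```

It stops repeatably at the same height with different sideways loads: seated on the plate. I'll relax the press, then release and look.

>>> {"fn": "play_rows", "kwargs": {
  "targets": [
    {"claw": 1,"linear": [-0.01,0,0],"rotation": [0,0,0]},
    {"claw": 0.7,"linear": [0,0,0],"rotation": [0,0,0]},
    {"claw": 0.7,"linear": [0,0,0],"rotation": [0,0,0]},
    {"claw": 0.5,"linear": [0,0,0],"rotation": [0,0,0]},
    {"claw": 0.5,"linear": [0,0,0],"rotation": [0,0,0]},
    {"claw": 0.5,"linear": [0,0,0],"rotation": [0,0,0]}
  ]
}}

```text
time: 13.42
position: [0.5103, -0.1684, 0.1165]
tool_rot: [-0.67, 1.465, 0.66]
ft_force: [0.4, 0.2, 0.2]
grip_width: 0.424
```

```bash
python3 - <<'E'
import sys;sys.path.insert(0,'.')
from h import *
plan([.5098,-.1682,.2])
E
```

```text
t 13.42 pos [ 0.5103 -0.1684  0.1165] shift/25mm in tool axes [-3.341e+00  2.000e-03 -1.000e-02] jaw yaw deg 48.78 tilt fix (tool axes, /90deg) [-0.     -0.0008  0.0037] F [0.44 0.22 0.2 ] T [ 0.026 -0.127  0.011] w 0.424
```

>>> {"fn": "play_rows", "kwargs": {
  "targets": [
    {"claw": 0.4,"linear": [-0.4,0,0],"rotation": [0,0,0]},
    {"claw": 0.2,"linear": [-0.6,0,0],"rotation": [0,0,0]},
    {"claw": 0,"linear": [-0.8,0,0],"rotation": [0,0,0]},
    {"claw": 0,"linear": [-0.8,0,0],"rotation": [0,0,0]},
    {"claw": 0,"linear": [-0.9,0,0],"rotation": [0,0,0]},
    {"claw": 0,"linear": [-0.9,0,0],"rotation": [0,0,0]},
    {"claw": 0,"linear": [-0.4,0,0],"rotation": [0,0,0]},
    {"claw": 0,"linear": [0,0,0],"rotation": [0,0,0]}
  ]
}}

```text
time: 14.08
position: [0.5092, -0.1672, 0.2445]
tool_rot: [-0.669, 1.465, 0.662]
ft_force: [0.6, -0.3, -0.4]
grip_width: 0.975
```

```bash
python3 - <<'E'
import sys;sys.path.insert(0,'.')
from h import *
s=get_state();I=get_image('wrist');np.save('s5.npy',s,allow_pickle=True);plan([.5098,-.1682,.2],s=s)
J=get_image('scene')
p=proj(cam('wrist',s),[.512,-.17,.105])[0];print(p)
u,v=min(max(int(p[0]),100),540),min(max(int(p[1]),150),330)
cv2.imwrite('pics/c4.png',np.hstack([cv2.resize(I[v-150:v+150,u-100:u+100],(400,600),interpolation=cv2.INTER_CUBIC),cv2.resize(J[158:248,197:257],(400,600),interpolation=cv2.INTER_CUBIC)]));print(u,v)
E
```

```text
t 14.08 pos [ 0.5092 -0.1672  0.2445] shift/25mm in tool axes [ 1.781 -0.036 -0.015] jaw yaw deg 48.86 tilt fix (tool axes, /90deg) [ 0.     -0.0006  0.0027] F [ 0.61 -0.32 -0.43] T [-0.013 -0.222  0.036] w 0.975
[320.35614815 232.74791248]
320 232
```

View pics/c4.png

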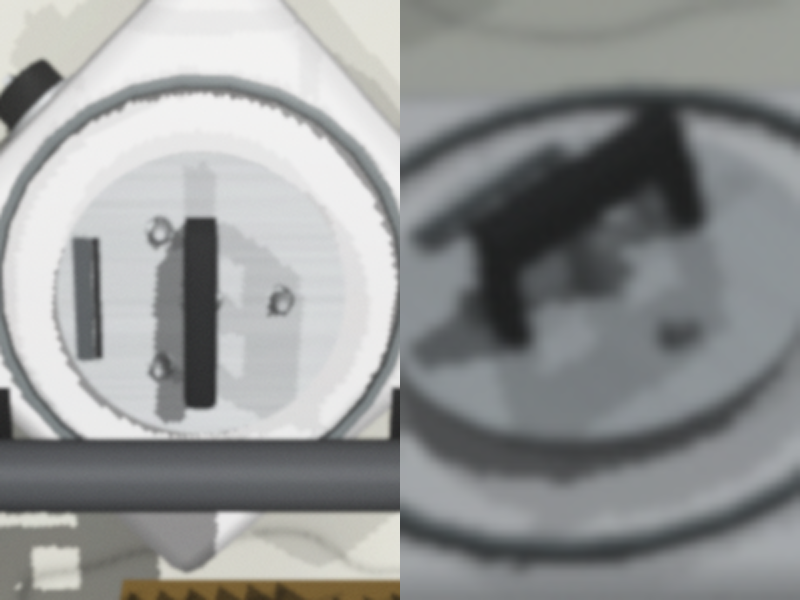

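All three studs show through the holes: wrist crop (160,232), (161,368) and (282,300). The bar stands level and the disc lies inside the rim. I'll check height and flatness numerically.

```bash
python3 - <<'E'
import sys;sys.path.insert(0,'.')
from h import *
S=cam('scene');T=cam('top')
A=np.mean([get_image('scene') for _ in range(6)],0).mean(2);B=cv2.imread('pics/scene0.png').mean(2)
print('now',A[212:246,222:231].mean(1).round().astype(int));print('was',B[212:246,222:231].mean(1).round().astype(int))
f=lambda r,z:proj(S,[[.5118+r*np.cos(a),-.1699+r*np.sin(a),z] for a in np.linspace(0,6.283,721)])
for n,r,z in(('plate top',.048,.1),('plate foot',.048,.09),('disc top',.058,.104),('disc under',.058,.1),('disc top+3',.058,.107),('disc under+3',.058,.103),('rim in',.085,.096),('rim out',.088,.096)):
    p=f(r,z);i=p[:,1].argmax();print(n,p[i].round(1))
s=np.load('s5.npy',allow_pickle=True).item();W=cam('wrist',s)
g=lambda p:((p[0]+.5)/2-.5+220,(p[1]+.5)/2-.5+82)
for z in(.104,.107):
    H=np.array([onz(W,g(p),z) for p in((160,232),(161,368),(282,300))]);c=H.mean(0);v=H-c
    print(z,c.round(4),np.linalg.norm(v,axis=1).round(4),(np.degrees(np.arctan2(v[:,1],v[:,0]))%120).round(1))
for z in(.143,.146):
    e=[onz(W,g(p),z) for p in((200,218),(200,408))];print('bar',z,np.linalg.norm(e[0]-e[1]).round(4),(e[0]+e[1])/2)
E
```

```text
now [126 124 124 124 125 125 127 129 133 135 128 105  78  67  70  80  97 118
 135 143 145 146 148 153 156 147 121  90  67  67  96 125 135 134]
was [166 169 170 170 170 169 169 164 145 109  79  76  93 118 134 139 143 150
 157 159 160 160 160 160 157 143 114  82  62  64  92 120 129 128]
plate top [222.3 221.3]
plate foot [223.3 225.3]
disc top [221.  224.1]
disc under [221.4 225.7]
disc top+3 [220.7 222.9]
disc under+3 [221.1 224.5]
rim in [219.5 239.3]
rim out [219.2 240.7]
0.104 [ 0.5118 -0.17    0.104 ] [0.0321 0.0326 0.0325] [48.8 48.7 49.6]
0.107 [ 0.5113 -0.1695  0.107 ] [0.0318 0.0323 0.0321] [48.8 48.7 49.6]
bar 0.143 0.0688 [ 0.50868884 -0.1676613   0.143     ]
bar 0.146 0.068 [ 0.50810846 -0.16714671  0.146     ]
```

The front edge of the disc moved 2.55 rows from the bare plate's edge; 2.8 is predicted if home, 1.6 if 3 mm high. A last check: did it drop or tilt on release (comparing with the pre-release picture), and are its side edges level?

```bash
python3 - <<'E'
import sys;sys.path.insert(0,'.')
from h import *
S=cam('scene')
A=np.mean([get_image('scene') for _ in range(6)],0).mean(2)
P=cv2.resize(cv2.imread('pics/c3.png'),(100,75),interpolation=cv2.INTER_AREA).mean(2)
print('pre ',P[49:62,45:54].mean(1).round().astype(int));print('post',A[212:225,222:231].mean(1).round().astype(int))
c=np.linspace(0,2*np.pi,72,endpoint=False)
# edge search: outward from disc ellipse at each angle, strongest gradient offset (px) vs predicted top edge (home)
from scipy.ndimage import map_coordinates
for a in np.radians(range(-180,180,20)):
    q=lambda r:proj(S,[.5118+r*np.cos(a),-.1699+r*np.sin(a),.104])[0]
    rr=np.linspace(.050,.066,81);uv=np.array([q(r) for r in rr]);pr=map_coordinates(A,[uv[:,1],uv[:,0]],order=3)
    g=np.gradient(pr);i=np.abs(g).argmax();d=uv[i]-q(.058);print(int(np.degrees(a).round()),'edge r mm',(rr[i]*1e3).round(1),'px',d.round(1),'g',g[i].round(1))
E
```

```text
pre  [91 91 83 74 70 70 70 70 70 69 66 64 65]
post [126 124 124 124 125 125 127 129 133 135 128 105  78]
-180 edge r mm 60.6 px [ 0.2 -1. ] g 1.7
-160 edge r mm 57.0 px [0.1 0.3] g 2.3
-140 edge r mm 52.0 px [1.7 1.7] g 2.4
-120 edge r mm 52.4 px [2.4 1.1] g 2.5
-100 edge r mm 56.8 px [0.6 0.1] g 1.0
-80 edge r mm 60.6 px [-1.5  0.2] g 2.6
-60 edge r mm 64.6 px [-3.7  1.4] g 3.0
-40 edge r mm 56.0 px [ 0.9 -0.6] g -3.1
-20 edge r mm 56.2 px [ 0.5 -0.7] g -3.0
0 edge r mm 56.4 px [ 0.1 -0.7] g -2.2
20 edge r mm 57.4 px [-0.1 -0.2] g -2.9
40 edge r mm 66.0 px [2.6 2.7] g 2.6
60 edge r mm 57.8 px [-0.1 -0. ] g -2.1
80 edge r mm 57.8 px [-0.1 -0. ] g -1.3
100 edge r mm 65.2 px [ 4.  -0.5] g 0.6
120 edge r mm 60.2 px [ 1.1 -0.4] g 0.9
140 edge r mm 59.4 px [ 0.6 -0.4] g 1.0
160 edge r mm 54.0 px [-1.   1.4] g 3.0
```

Edges agree with the seated model to about 0.7 px, the same bias as for the bare plate. One decisive check remains: a light touch on the bar's top with closed fingers, where home means about z = 0.143.

>>> {"fn": "play_rows", "kwargs": {
  "targets": [
    {"claw": 1,"linear": [0.5,-0.15,0],"rotation": [0,0,0.003]},
    {"claw": 1,"linear": [0.7,0,0],"rotation": [0,0,0]},
    {"claw": 1,"linear": [0.7,0,0],"rotation": [0,0,0]},
    {"claw": 1,"linear": [0.6,0,0],"rotation": [0,0,0]},
    {"claw": 1,"linear": [0.5,0,0],"rotation": [0,0,0]},
    {"claw": 1,"linear": [0,0,0],"rotation": [0,0,0]},
    {"claw": 1,"linear": [0,0,0],"rotation": [0,0,0]},
    {"claw": 1,"linear": [0,0,0],"rotation": [0,0,0]},
    {"claw": 1,"linear": [0,0,0],"rotation": [0,0,0]},
    {"claw": 1,"linear": [0,0,0],"rotation": [0,0,0]}
  ],
  "newtons": 10
}}

```text
time: 15.62
position: [0.5118, -0.1708, 0.1601]
tool_rot: [-0.662, 1.47, 0.669]
ft_force: [-0.5, -0.1, -0.1]
grip_width: 0.326
```

>>> {"fn": "play_rows", "kwargs": {
  "targets": [
    {"claw": 1,"linear": [0,0,0],"rotation": [0,0,0]},
    {"claw": 1,"linear": [0,0,0],"rotation": [0,0,0]},
    {"claw": 1,"linear": [0,0,0],"rotation": [0,0,0]},
    {"claw": 1,"linear": [0,0,0],"rotation": [0,0,0]},
    {"claw": 1,"linear": [0,0,0],"rotation": [0,0,0]},
    {"claw": 1,"linear": [0,0,0],"rotation": [0,0,0]},
    {"claw": 1,"linear": [0,0,0],"rotation": [0,0,0]},
    {"claw": 1,"linear": [0,0,0],"rotation": [0,0,0]}
  ]
}}

```text
time: 16.28
position: [0.5135, -0.1714, 0.1629]
tool_rot: [-0.665, 1.467, 0.665]
ft_force: [-0.1, -0.2, -0.2]
grip_width: 0.004
```

```bash
python3 - <<'E'
import sys;sys.path.insert(0,'.')
from h import *
plan([.5118,-.1699,.145])
E
```

```text
t 16.28 pos [ 0.5135 -0.1714  0.1629] shift/25mm in tool axes [0.718 0.088 0.001] jaw yaw deg 48.8 tilt fix (tool axes, /90deg) [ 0.     -0.0001 -0.0001] F [-0.07 -0.18 -0.18] T [ 0.021 -0.142  0.043] w 0.004
```

>>> {"fn": "play_rows", "kwargs": {
  "targets": [
    {"claw": 1,"linear": [0.2,0.08,0],"rotation": [0,0,0]},
    {"claw": 1,"linear": [0.2,0,0],"rotation": [0,0,0]},
    {"claw": 1,"linear": [0.1,0,0],"rotation": [0,0,0]}
  ]
}}

```text
time: 16.53
position: [0.5122, -0.1701, 0.1499]
tool_rot: [-0.666, 1.466, 0.664]
ft_force: [-0.6, -0.3, -0.1]
grip_width: 0.004
```

>>> {"fn": "play_rows", "kwargs": {
  "targets": [
    {"claw": 1,"linear": [0.04,0,0],"rotation": [0,0,0]},
    {"claw": 1,"linear": [0.04,0,0],"rotation": [0,0,0]}
  ]
}}

```text
time: 16.7
position: [0.5115, -0.1698, 0.1466]
tool_rot: [-0.665, 1.467, 0.666]
ft_force: [0.6, 0.6, 0.4]
grip_width: 0.005
```

>>> {"fn": "play_rows", "kwargs": {
  "targets": [
    {"claw": 1,"linear": [0.04,0,0],"rotation": [0,0,0]}
  ]
}}

```text
time: 16.78
position: [0.5113, -0.1697, 0.1452]
tool_rot: [-0.665, 1.467, 0.666]
ft_force: [0.2, 0.4, -0.3]
grip_width: 0.008
```

>>> {"fn": "play_rows", "kwargs": {
  "targets": [
    {"claw": 1,"linear": [0.04,0,0],"rotation": [0,0,0]}
  ]
}}

```text
time: 16.87
position: [0.5113, -0.1697, 0.1441]
tool_rot: [-0.665, 1.467, 0.666]
ft_force: [0.6, 0.3, -0.3]
grip_width: 0.007
```

>>> {"fn": "play_rows", "kwargs": {
  "targets": [
    {"claw": 1,"linear": [0.04,0,0],"rotation": [0,0,0]}
  ]
}}

```text
time: 16.95
position: [0.5114, -0.1697, 0.1434]
tool_rot: [-0.665, 1.468, 0.666]
ft_force: [-3.9, 1.5, 10.4]
grip_width: 0.007
```

>>> {"fn": "play_rows", "kwargs": {
  "targets": [
    {"claw": 1,"linear": [0.03,0,0],"rotation": [0,0,0]}
  ]
}}

```text
time: 17.03
position: [0.5113, -0.1697, 0.1434]
tool_rot: [-0.665, 1.468, 0.666]
ft_force: [-3.3, 0.4, 7.1]
grip_width: 0.005
```

Touch at z = 0.1434, so the bar's top is where it must be with the disc home. Retreating.

>>> {"fn": "play_rows", "kwargs": {
  "targets": [
    {"claw": 1,"linear": [-0.3,0,0],"rotation": [0,0,0]},
    {"claw": 1,"linear": [-0.7,0,0],"rotation": [0,0,0]},
    {"claw": 1,"linear": [-0.9,0,0],"rotation": [0,0,0]},
    {"claw": 1,"linear": [-0.9,0,0],"rotation": [0,0,0]},
    {"claw": 0.5,"linear": [-0.9,0,0],"rotation": [0,0,0]},
    {"claw": 0,"linear": [-0.5,0,0],"rotation": [0,0,0]},
    {"claw": 0,"linear": [0,0,0],"rotation": [0,0,0]},
    {"claw": 0,"linear": [0,0,0],"rotation": [0,0,0]}
  ]
}}

```text
time: 17.7
position: [0.5118, -0.1694, 0.2553]
tool_rot: [-0.666, 1.467, 0.666]
ft_force: [0.5, 0.5, -0.5]
grip_width: 0.224
```

```bash
python3 - <<'E'
import sys;sys.path.insert(0,'.')
from h import *
plan([.5118,-.1699,.25])
I=get_image('scene');J=cv2.imread('pics/scene0.png')
d=np.abs(cv2.GaussianBlur(I,(5,5),0).astype(int)-cv2.GaussianBlur(J,(5,5),0)).max(2)
for n,(r0,r1,c0,c1) in dict(turner=(175,285,345,376),spatula=(185,297,485,520),ramekin=(258,310,428,482)).items():print(n,'changed px',(d[r0:r1,c0:c1]>40).sum(),'of',(r1-r0)*(c1-c0))
cv2.imwrite('pics/end.png',I)
E
```

```text
t 17.7 pos [ 0.5118 -0.1694  0.2553] shift/25mm in tool axes [ 0.214 -0.014 -0.016] jaw yaw deg 48.86 tilt fix (tool axes, /90deg) [-0.     -0.0001 -0.0001] F [ 0.45  0.54 -0.54] T [ 0.068 -0.126  0.009] w 0.224
turner changed px 0 of 3410
spatula changed px 0 of 3920
ramekin changed px 0 of 2808
```

View pics/end.png

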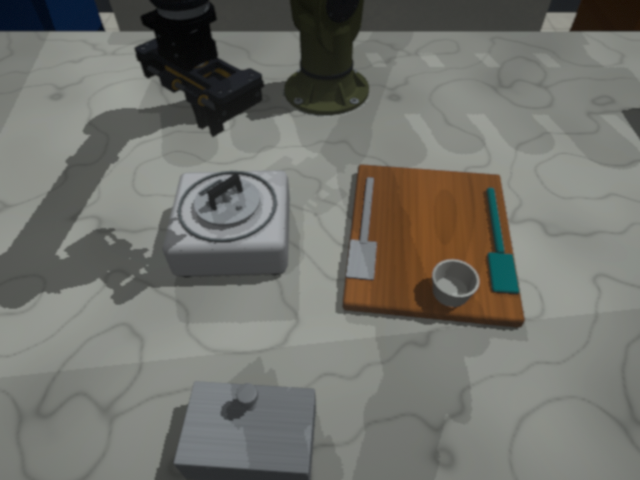

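The last view shows the disc on the plate at (228,203), the hand clear of it, and the turner, spatula and ramekin unmoved.

```bash
python3 -c "from bench import *;print(close_job())"
```

```text
the job is handed in; nothing more can be done
None
```

The slicing disc is seated on the drive plate with all three studs through its holes, and I've let go of it. I handed the job in at about 17.8 s; `close_job` gave no verdict.

I gripped the disc by its bridge handle and turned it about 30° in the air to the stud angle I had measured (about 48.7°). I then lowered it over the spigot and studs. Nothing touched on the way down until it reached the plate. The highest force I read at the end of a call was about 10 N, from a light touch on the handle after release.

**Checks after release:**
- **Studs:** the wrist picture shows all three through the holes.
- **Height:** the handle top touched at z = 0.1434 m, against 0.143 m expected when fully home. The disc's edges matched the seated position to about 0.7 px on the sides where the edge was clear; the rear edge was too faint to read.
- **Other things:** the turner, spatula and ramekin show no changed pixels in the scene view.

**Checks that disagreed:**
- **Stop height:** while gripped, the disc stopped about 3 mm higher than I expected, with a slight sideways load of up to 4 N. I put this down to the handle slipping in the grip or an error in my estimate of the grip height. The later touch on the handle top pointed to the disc being home.
- **Position:** the fixed cameras and the wrist camera differed by up to 6 mm on the seat position, so I used two wrist views instead.
- **Heights from two views:** some were 3–5 mm low for the studs and spigot, and about 16 mm low for the handle. I relied on the known sizes and the contact forces there.

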